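# Push a reagent carton under the spring flap of a label reader

### The arm

A 6-joint arm with a two-finger parallel gripper is mounted at the origin on a cart in front of the work surface, level with it; the furniture and walls round the work are solid. World frame = base frame: x ahead of the robot, y to its left, z up, the work surface at z = 0. Lengths are in m, angles in rad, forces in N, time in s.
With the tool pointing down it reaches from about 0.25 to 0.775 m from the base axis. Payload 4 kg.
Tool frame: the origin (TCP) lies at the very end of the fingers, on their centre line; the grasp point (between the pads) lies 19 mm behind it (manip.grip_depth is the distance from the TCP to the grasp point, in m); z points along the fingers, x is the direction in which the jaws open and shut, and the axes are right-handed (so a half turn about z gives the same grasp; the last joint's range is limited). The gripper opens to 85 mm and grips with 20 to 120 N. Pads are 22 mm wide; open, the fingers measure 114 mm over their backs; the gripper's body (76 mm by 85 mm) begins 54 mm behind the grasp point. The pads swing forward as they close: fully open they stand 13 mm farther back than shut.
Start: joints at [-1.424, 0.087, 1.371, -0, 1.684, -0.103], TCP at [0.136, -0.533, 0.231] pointing down, gripper open.
Joint ranges: [-3.1, 3.1], [-0.76, 2.03], [0.27, 2.55], [-1.08, 4.22], [0.17, 2.65], [-2.57, 2.57]. Speed limits (rad/s): [2.79, 2.79, 3.14, 3.14, 3.14, 3.14].

### API

Orientations are given as a unit quaternion [w, x, y, z].
In Python, from workcell import telemetry, eyes, manip gives the robot as it stands.
- The arm moves only by the tool send_rows, never from a script. Its argument "rows" is a list of rows, each an object with "linear": the shift along the tool's x, y, z as a fraction of full scale, a list of three; "angular": the turn, a rotation vector about the tool's x, y, z as a fraction of full scale, a list of three. A call has 1 to 10 rows; each row shifts and turns the pose as measured when the row begins, along the tool's axes as they then stand; what a row does not reach is not made up. Full scale, the value 1, is 0.4 m for a shift and 60 degrees for a turn. A row lasts 1/12 s, in which the tool goes at most 41.7 mm and 7.16 degrees, less where a joint would pass 70% of its speed; a pose out of reach is approached as far as the arm can. A call with a number of a shift or a turn outside -1 to 1 is refused whole. A call with a gripper value outside its range is refused whole. "fingers" is the opening, from 0 (shut) to 1 (fully open), set as the call begins (left out, the last holds). The fingers move at their own pace and stop on an object; "force" is the grip in N (left out, the last holds). Time passes only in rows, so rows that do not move let the fingers close. It gives the time, the measured TCP pose, the force and the opening at its end, in the units of the state.
- telemetry.observe(): the state, without advancing time (a new reading comes with each control period).
- eyes.grab_frame(name): name is "scene" or "top" or "wrist"; returns a dict with "img" (400x640x3 uint8, red, green, blue), "z_map" (400x640 float32, m along the optical axis (not along the pixel's ray), 0 where there is no reading), "fx", "fy", "cx", "cy" (pixels), "R" (3x3) and "t" (3): a world point X has camera coordinates R X + t. Camera axes: x right, y down, z forward; pixel columns grow to the right and rows downward; lengths in m; the calibration is good to about 2 mm. The wrist camera is an equidistant fisheye: a pixel r from the principal point sees the ray r / f radians off the axis. A picture is of the moment at which its call begins.
- manip.job_done(): hands the job in, once; it reports no verdict.
The state is a dict: "t": time; "joint_pos": joint angles; "qvel": joint speeds; "effort": joint torques, N m; "tcp_pos": TCP position; "tcp_rot": TCP orientation; "wrist_force": force on the tool from outside, world axes, zero at the start; "moment": the same for the moment, N m; "gripper_width": opening from 0.0 (shut) to 1.0 (fully open).
Only numpy, scipy, OpenCV 4.12 (cv2) and the standard library are available. Lean on these libraries where they do the work, as an engineer would, in place of code of your own. Each camera call takes 0.05 s, during which the arm holds its last target. There are 200 camera calls.

### The job

Press the flap's long press bar down with one fingertip so that the spring flap lifts, and while you keep it lifted push the small reagent carton along its lane with the other fingertip until it stands against the end stop under the flap. Only then let the press bar go, so that the flap comes down on the carton and holds it there. Only touch and push: do not pinch or lift the carton, and leave the things around the reader where they stand.

Things in the scene. Friction and masses are not known exactly. Their poses are not given: they have to be found in the camera images.
- stand: Fixed label reader: aluminium lane, white head (46 x 90, 76 mm high) at its far end. Origin on the worktop, on the lane's centre line, under the flap's front edge; x along the lane to the head (push direction), y left, z up. Lane floor z = 4 mm from x = -167 mm, open above and at the near end; side walls with inner faces at y = +-23 mm, 3 mm thick, tops at z = 18, from x = -157 mm.
- end_stop (a point): Centre of the foot of the end stop's upright face (stand frame x = +43, y = 0, z = 4 mm): 52 mm wide, top at z = 30 mm; it ends the lane.
- hinge (a point): Middle of the flap's hinge rod: radius 4 mm, parallel to the lane, stand frame y = +37, z = 44 mm, x from -158 to +47 mm. It is carried by two posts, 14 mm wide in y and up to 8 mm in x, at x = -161 and +46 mm, tops at z = 48 mm.
- flap (a joint): Angle (rad) of the steel see-saw flap on the hinge rod: 0 shut, 0.9 fully lifted. Cover right of the rod over the lane, press bar left of it. A spring shuts it (5 to 7 N on the bar holds it at 0.8). Cover: x = 0 to 42 mm, reaching 60 mm from the rod, top about 90 mm above the worktop when lifted. Above 0.55 its toe clears the carton; resting on the carton it reads about 0.45 to 0.5.
- press_bar (a point): Middle of the top face of the press bar, a steel strip 140 (along x, -156 to -16 mm) x 40 x 3 mm, part of the flap. Stand frame: shut, it slopes up to the left by 31 deg, middle at y = 75, z = 46 mm; at 0.75 rad it slopes down to the left by 12 deg, middle at y = 66, z = 19 mm, spanning y = 47 to 86 mm. A fingertip may slide along it in x without moving the flap.
- toe (a point): Lower corner, nearest the hinge rod, of the toe that hangs from the cover's front edge and moves with the flap: 4 mm thick (x = 0 to 4 mm), 16 mm wide. Shut, it hangs over y = -3 to -19 mm down to z = 12 mm in the stand frame and blocks the lane.
- carton: Small white reagent carton in the lane, 85 x 40 x 30 mm high, about 0.1 kg, loose. Origin: centre of its underside; its long side is its own y axis and lies along the lane. At the start its far end is 5 to 40 mm short of the flap. Against the end stop its centre is at x = 0 (+-1 mm) in the stand frame: 42 mm of it under the flap, 43 mm sticking out at the near side.
- vial: White dropper vial, 23 mm wide, 57 mm high, standing right of the reader; origin at centre of underside. Bystander.
- brown_bottle: Brown dropper bottle with black teat, 33 mm wide, 102 mm high, standing right of the reader; origin at centre of underside. Bystander.
- small_bottle: Small white round bottle with screw cap, 34 mm wide, 70 mm high, right of the reader; origin at centre of underside. Bystander.
- big_carton: Larger white carton, 45 x 100 x 60 mm, on the worktop right of the reader, not in the lane; origin at centre of underside. Bystander.
- card: Flat white plastic test card, 52 x 70 x 5 mm, lying right of the lane's near end; origin at centre of underside. Bystander.
Not all that is in view belongs to the job. What is shaped like the carton but turquoise is not meant.

How it is judged:
By the outcome, as a careful person would: the job done as asked, in the order asked, and still so for the second after the job is handed in, with the robot touching nothing.
It also fails if it takes over 45 s, if anything falls off the work surface, if the arm or the gripper's body presses on something with over 40 N, if the wrist force passes 120 N, or if a joint passes its speed limit or range.

## Working session

There is one attempt and no reset: what is moved stays moved. The work goes in short steps, Python scripts to look and compute and a tool call to move; the robot and the scene stay as the last step left them, time stands still between calls to the robot, and variables do not carry over. Pictures are saved under pics/ and viewed, about 8 in all and at most 12, crops included, and the job is handed in when it is done.

Besides the shell and the picture viewer there is one more tool, called after "Call:" by a JSON object that holds its "op" and its "data", one argument or row to a line. send_rows: Moves the arm, as the interface text tells. Its arguments: {"type":"object","properties":{"rows":{"type":"array","items":{"type":"object","properties":{"linear":{"type":"array","items":{"type":"number"}},"angular":{"type":"array","items":{"type":"number"}}}}},"fingers":{"type":"number"},"force":{"type":"number"}},"required":["rows"]}

```bash
ls; mkdir -p pics
python3 - <<'E'
from workcell import telemetry, eyes, manip
import cv2,numpy as np
print(telemetry.observe())
for n in("scene","top"):
    f=eyes.grab_frame(n); np.savez(f"{n}0.npz",**f)
    cv2.imwrite(f"pics/{n}0.png",f["img"][:,:,::-1]); print(n,f["fx"],f["cx"],f["cy"],f["R"],f["t"])
E
```

```text
pics
{'t': 0.0, 'joint_pos': array([-1.42411757e+00,  8.79383348e-02,  1.37227993e+00, -1.01900320e-05,
        1.68360622e+00, -1.03116938e-01]), 'qvel': array([-0.00080282,  0.00199137, -0.00074014,  0.00080575, -0.00038303,
       -0.00112504]), 'effort': array([-1.23467158e-03, -3.51862872e+01, -3.13275790e+01, -3.14842318e-04,
        1.06171228e-02, -1.31312203e-05]), 'tcp_pos': array([ 0.1358718 , -0.53242765,  0.23013522]), 'tcp_rot': array([-7.68042479e-04,  7.89684541e-01, -6.13512086e-01, -8.09572036e-04]), 'wrist_force': array([0.22241388, 0.1655629 , 0.24292973]), 'moment': array([ 0.0106725 ,  0.00753514, -0.05432553]), 'gripper_width': 0.9991328887636147}
scene 479.39101920993784 320.6635551982671 205.40983467013248 [[ 0.86507776 -0.50162185 -0.00399824]
 [-0.26940584 -0.45785406 -0.84722497]
 [ 0.42315595  0.73399263 -0.53121922]] [-0.65192211 -0.02860447  1.12577068]
top 379.2105532737357 318.3050547347316 202.18105792371148 [[ 0.02755858 -0.999435   -0.01924099]
 [-0.99079706 -0.02475851 -0.13307215]
 [ 0.13252058  0.02273119 -0.99091957]] [-0.44545486  0.46896436  0.84236794]
```

View pics/top0.png

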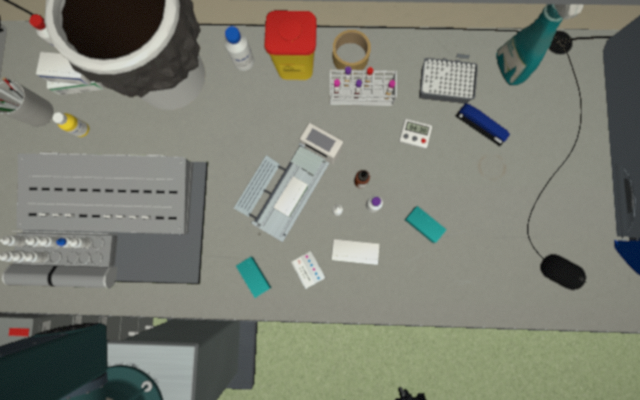

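View pics/scene0.png

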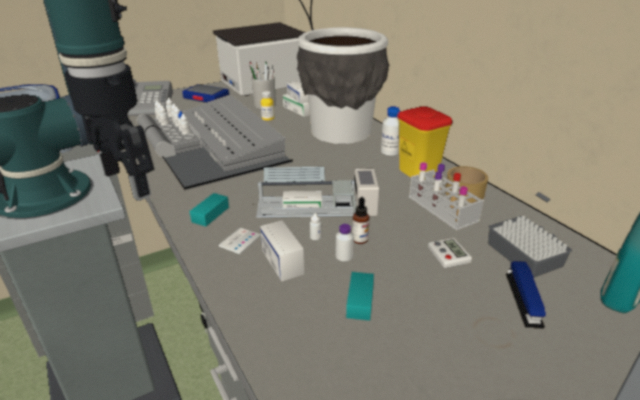

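The top view shows the reader with its head at (322,138), carton at about (292,196), press bar at (260,185) and lane near end at (270,232). The bystanders stand to its right.

```bash
cat > h.py <<'E'
import numpy as np,cv2
def world(f,u,v,z=None):
    """pixel -> world; via plane z or the depth map"""
    u=np.asarray(u,float);v=np.asarray(v,float)
    d=np.stack([(u-f["cx"])/f["fx"],(v-f["cy"])/f["fy"],np.ones_like(u)],-1)
    R=f["R"];c=-R.T@f["t"];w=d@R
    if z is None: s=f["z_map"][v.astype(int),u.astype(int)]
    else: s=(z-c[2])/w[...,2]
    return c+w*s[...,None]
def proj(f,X):
    p=np.asarray(X)@f["R"].T+f["t"]; return np.stack([f["fx"]*p[...,0]/p[...,2]+f["cx"],f["fy"]*p[...,1]/p[...,2]+f["cy"]],-1)
E
python3 - <<'E'
from h import *
f=dict(np.load("top0.npz"))
V,U=np.mgrid[110:255,225:350]
P=world(f,U,V)
z=P[...,2]*1000
print("table",np.median(z))
hm=np.clip(z*2.5+20,0,255).astype(np.uint8)
a=cv2.resize(f["img"][110:255,225:350,::-1],None,fx=4,fy=4,interpolation=cv2.INTER_CUBIC)
b=cv2.resize(cv2.applyColorMap(hm,2),None,fx=2.4,fy=2.4,interpolation=0)
b=cv2.copyMakeBorder(b,0,a.shape[0]-b.shape[0],0,0,cv2.BORDER_CONSTANT)
cv2.imwrite("pics/c1.png",np.hstack([a,b]))
print("res mm",1000*np.linalg.norm(P[70,60]-P[70,61]))
# head: high part
for lo,hi in((66,86),):
    m=((z>lo)&(z<hi)).astype(np.uint8)
    n,l,s,c=cv2.connectedComponentsWithStats(m)
    for i in range(1,n):
        if s[i,4]>60:
            q=P[l==i]; r=cv2.minAreaRect((q[:,:2]*1000).astype(np.float32)); print(lo,s[i],r,np.median(q[:,2]))
E
```

```text
table 1.3171722219308402
res mm 2.8330395000721738
66 [ 75  13  43  36 843] ((613.443115234375, -436.0965881347656), (89.8702392578125, 47.42251968383789), 61.85425567626953) 0.07647976322913486
```

View pics/c1.png

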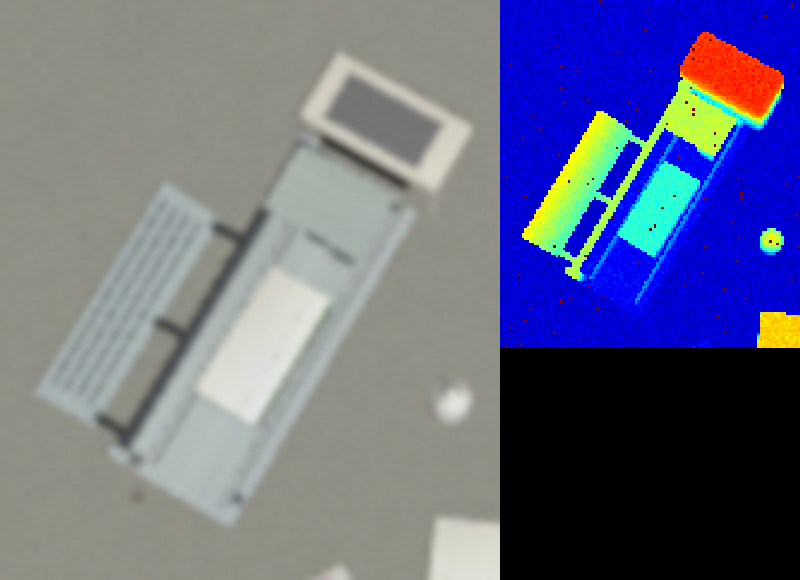

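The enlarged crop shows the shut flap's bar, the rod and the carton in the lane clearly. Next is the stand frame fit.

```bash
cat >> h.py <<'E'
def to_stand(S,X):
    c,s=np.cos(S[2]),np.sin(S[2]); d=np.asarray(X)[...,:2]-np.array(S[:2])
    return np.stack([c*d[...,0]+s*d[...,1],-s*d[...,0]+c*d[...,1],np.asarray(X)[...,2]],-1)
def from_stand(S,p):
    c,s=np.cos(S[2]),np.sin(S[2]); return np.array([S[0]+c*p[0]-s*p[1],S[1]+s*p[0]+c*p[1],p[2]])
E
python3 - <<'E'
from h import *
f=dict(np.load("top0.npz"))
V,U=np.mgrid[110:255,225:350]
P=world(f,U,V); 
yaw=np.deg2rad(-28.15)
S0=[.545,-.40,yaw]
Q=to_stand(S0,P)*1000
def rect(m,nm):
    n,l,s,c=cv2.connectedComponentsWithStats(m.astype(np.uint8)); i=1+s[1:,4].argmax()
    q=Q[l==i]; print(nm,s[i,4],cv2.minAreaRect(q[:,:2].astype(np.float32)),"z",np.median(q[:,2]))
z=Q[...,2]
x,y=Q[...,0],Q[...,1]
rect((z>66)&(z<86),"head")
rect((z>30)&(z<65)&(y>55),"bar")
img=cv2.cvtColor(f["img"][110:255,225:350],cv2.COLOR_RGB2HSV)
rect((z>25)&(z<40)&(abs(y)<30)&(x<-10)&(x>-150),"carton z")
# carton colour with ray to z=34mm
Q2=to_stand(S0,world(f,U,V,.034))*1000
m=((f["img"][110:255,225:350].min(-1)>190)&(abs(Q2[...,1])<40)&(Q2[...,0]<-5)&(Q2[...,0]>-170)).astype(np.uint8)
n,l,s,c=cv2.connectedComponentsWithStats(m); i=1+s[1:,4].argmax(); print("carton col",cv2.minAreaRect(Q2[l==i][:,:2].astype(np.float32)))
# lateral profile of rod & walls for x in -140..-90
b=(x>-155)&(x<-5)
for y0 in range(-36,50,2):
    k=b&(y>=y0)&(y<y0+2); print(y0+1,"%.0f"%np.median(z[k]),end="; ")
E
```

```text
head 843 ((77.37715148925781, 0.4633026123046875), (47.42251205444336, 89.87024688720703), 0.004261464811861515) z 76.47976322913486
bar 1079 ((-79.21700286865234, 75.5693359375), (40.72487258911133, 139.8000030517578), 89.91981506347656) z 47.00508415280258
carton z 662 ((-60.85182189941406, 2.3815574645996094), (40.90474319458008, 85.27222442626953), 88.37065887451172) z 34.432505911945796
carton col ((-60.951385498046875, 3.034149169921875), (39.415287017822266, 85.53573608398438), 88.4713134765625)
-35 0; -33 1; -31 4; -29 4; -27 5; -25 5; -23 17; -21 18; -19 6; -17 16; -15 33; -13 33; -11 33; -9 33; -7 33; -5 32; -3 33; -1 32; 1 33; 3 33; 5 33; 7 33; 9 33; 11 34; 13 34; 15 33; 17 33; 19 33; 21 33; 23 5; 25 12; 27 18; 29 16; 31 5; 33 5; 35 7; 37 45; 39 47; 41 8; 43 25; 45 45; 47 44; 49 44;
```

```bash
cat >> h.py <<'E'
from scipy.spatial.transform import Rotation as Ro
S=(.552,-.4013,np.deg2rad(-28.15))
def plan(st,p):
    """p: stand-frame target mm (TCP). prints tool-frame shift in full scale and turn to goal attitude"""
    q=st["tcp_rot"]; R=Ro.from_quat([q[1],q[2],q[3],q[0]])
    a=S[2]-np.pi/2; c,s=np.cos(a),np.sin(a)
    G=Ro.from_matrix(np.array([[c,s,0],[s,-c,0],[0,0,-1]]))
    X=from_stand(S,np.array(p)/1000)
    print("t",st["t"],"stand mm",(to_stand(S,st["tcp_pos"])*1000).round(1),"F",np.round(st["wrist_force"],1),"w",round(st["gripper_width"],3))
    print("turn/60deg",((R.inv()*G).as_rotvec()/np.deg2rad(60)).round(4))
    print("shift now axes/0.4",(R.inv().apply(X-st["tcp_pos"])/.4).round(4)," goal axes",(G.inv().apply(X-st["tcp_pos"])/.4).round(4))
E
python3 - <<'E'
from h import *
from workcell import telemetry
plan(telemetry.observe(),[-130,34,150])
E
```

```text
t 0.1 stand mm [-305.  -312.   230.2] F [-0.4 -0.2  0.5] w 1.0
turn/60deg [6.000e-04 2.000e-03 7.077e-01]
shift now axes/0.4 [-0.3423 -0.9067  0.2014]  goal axes [-0.8649 -0.4375  0.2005]
```

Call:
{"op": "send_rows", "data": {
  "rows": [
    {"linear":[0,0,0],"angular":[0,0,0.118]},
    {"linear":[0,0,0],"angular":[0,0,0.118]},
    {"linear":[0,0,0],"angular":[0,0,0.118]},
    {"linear":[0,0,0],"angular":[0,0,0.118]},
    {"linear":[0,0,0],"angular":[0,0,0.118]},
    {"linear":[0,0,0],"angular":[0,0,0.118]}
  ],
  "fingers": 0.65
}}

```text
t: 0.6
tcp_pos: [0.1356, -0.5305, 0.2256]
tcp_rot: [0.002, -0.508, 0.861, 0.005]
wrist_force: [-0.2, 0.3, -0.8]
gripper_width: 0.646
```

Call:
{"op": "send_rows", "data": {
  "rows": [
    {"linear":[-0.0865,-0.0437,0],"angular":[0,0,0]},
    {"linear":[-0.0865,-0.0437,0],"angular":[0,0,0]},
    {"linear":[-0.0865,-0.0437,0],"angular":[0,0,0]},
    {"linear":[-0.0865,-0.0437,0],"angular":[0,0,0]},
    {"linear":[-0.0865,-0.0437,0],"angular":[0,0,0]},
    {"linear":[-0.0865,-0.0437,0],"angular":[0,0,0]},
    {"linear":[-0.0865,-0.0437,0],"angular":[0,0,0]},
    {"linear":[-0.0865,-0.0437,0],"angular":[0,0,0]},
    {"linear":[-0.0865,-0.0437,0],"angular":[0,0,0]},
    {"linear":[-0.0865,-0.0437,0],"angular":[0,0,0]}
  ]
}}

```text
t: 1.43
tcp_pos: [0.4627, -0.3094, 0.2191]
tcp_rot: [0.0, -0.498, 0.867, 0.01]
wrist_force: [1.1, -1.2, -0.2]
gripper_width: 0.649
```

Run:
```python
from h import *
from workcell import telemetry
plan(telemetry.observe(),[-130,34,130])
```

```text
t 1.4333 stand mm [-122.1   38.9  219.1] F [ 1.1 -1.2 -0.2] w 0.649
turn/60deg [ 0.0169  0.0106 -0.0354]
shift now axes/0.4 [0.0155 0.0153 0.223 ]  goal axes [0.0123 0.0198 0.2229]
```

Call:
{"op": "send_rows", "data": {
  "rows": [
    {"linear":[0,0,0],"angular":[0.017,0.011,-0.035]},
    {"linear":[0.003,0.005,0.055],"angular":[0,0,0]},
    {"linear":[0.003,0.005,0.055],"angular":[0,0,0]},
    {"linear":[0.003,0.005,0.055],"angular":[0,0,0]},
    {"linear":[0.003,0.005,0.055],"angular":[0,0,0]},
    {"linear":[0,0,0],"angular":[0,0,0]}
  ]
}}

```text
t: 1.93
tcp_pos: [0.4619, -0.3007, 0.1257]
tcp_rot: [0.002, -0.522, 0.853, 0.001]
wrist_force: [-0.6, 0.3, -0.6]
gripper_width: 0.653
```

Run:
```python
from h import *
from workcell import telemetry,eyes
plan(telemetry.observe(),[-130,34,70])
for n in("scene","wrist"):
    f=eyes.grab_frame(n); np.savez(f"{n}1.npz",**f)
    im=f["img"][:,:,::-1]
    if n=="scene": im=cv2.resize(im[80:240,200:420],None,fx=3,fy=3,interpolation=cv2.INTER_CUBIC)
    cv2.imwrite(f"pics/{n}1.png",im)
```

```text
t 1.9333 stand mm [-126.9   46.2  125.7] F [-0.6  0.3 -0.6] w 0.653
turn/60deg [-0.0005  0.0034  0.0181]
shift now axes/0.4 [0.0308 0.0083 0.139 ]  goal axes [0.0304 0.0077 0.1391]
```

View pics/wrist1.png

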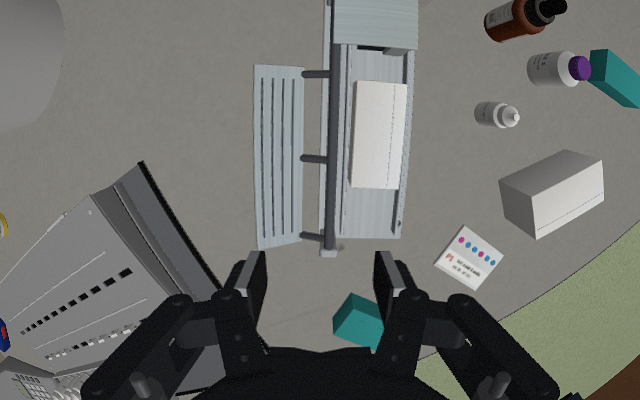

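View pics/scene1.png

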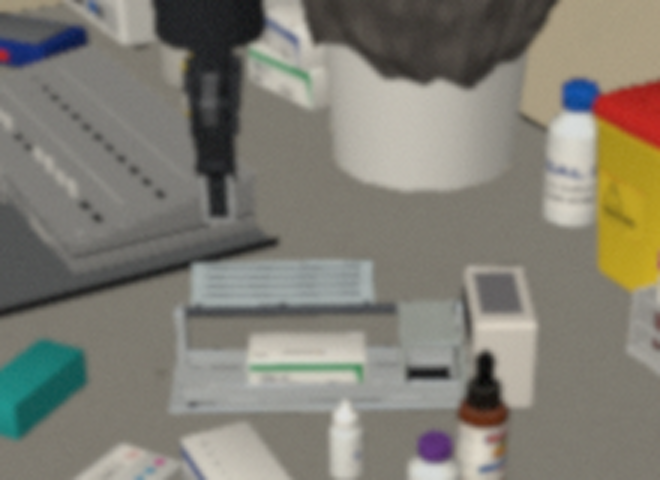

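Wrist view: the lane is upright in the image, the carton is at (380,135), and the fingertips are at (252,258) and (388,258), astride the rod once over it. Next I'll measure the fingertips from wrist depth.

```bash
cat >> h.py <<'E'
def fish(f,U,V):
    dx,dy=U-f["cx"],V-f["cy"]; r=np.hypot(dx,dy)+1e-9; th=r/f["fx"]
    d=np.stack([np.sin(th)*dx/r,np.sin(th)*dy/r,np.cos(th)],-1); zz=f["z_map"]
    p=d*(zz/np.maximum(d[...,2],1e-3))[...,None]
    return (p-f["t"])@f["R"]
E
python3 - <<'E'
from h import *
f=dict(np.load("wrist1.npz"))
V,U=np.mgrid[0:400,0:640].astype(float)
P=fish(f,U,V); Q=to_stand(S,P)*1000; z=f["z_map"]
tcp=to_stand(S,np.array([0.4619,-0.3007,0.1257]))*1000; print(tcp)
D=Q-tcp
fing=(z>0)&(np.abs(D[...,0])<14)&(np.abs(D[...,1])<70)&(D[...,2]<40)&(D[...,2]>-5)
for nm,k in(("left",fing&(D[...,1]>0)),("right",fing&(D[...,1]<0))):
    d=D[k]; print(nm,k.sum(),np.percentile(d,[1,50,99],axis=0).round(1).tolist())
    t=d[d[:,2]<d[:,2].min()+6]; print(" tip",t.min(0).round(1),t.max(0).round(1))
# re-measure carton and bar from wrist
h=Q[...,2]
for nm,m in(("carton",(h>28)&(h<40)&(abs(Q[...,1])<26)&(Q[...,0]>-150)&(Q[...,0]<-5)),("bar",(h>30)&(h<62)&(Q[...,1]>54)&(Q[...,1]<100)&(Q[...,0]<-5)&(V<255)),("wallR",(h>14)&(h<22)&(Q[...,1]<-18)&(Q[...,1]>-32)&(Q[...,0]>-150)&(Q[...,0]<-10)),("rod",(h>40)&(h<52)&(Q[...,1]<44)&(Q[...,1]>30)&(Q[...,0]>-150)&(Q[...,0]<-10))):
    n,l,s,c=cv2.connectedComponentsWithStats(m.astype(np.uint8)); i=1+s[1:,4].argmax(); q=Q[l==i]
    print(nm,s[i,4],cv2.minAreaRect(q[:,:2].astype(np.float32)),np.median(q[:,2]))
E
```

```text
[-126.90378525   46.19306538  125.7       ]
left 1339 [[-8.7, 27.5, 7.9], [8.8, 29.1, 26.8], [13.4, 41.2, 39.7]]
 tip [-9.2 27.5  5.8] [13.2 34.8 11.8]
right 1130 [[-7.6, -41.1, 8.0], [9.9, -27.9, 26.5], [14.0, -27.1, 39.6]]
 tip [ -7.7 -32.9   5.9] [ 14.  -27.2  11.9]
carton 5467 ((-66.33786010742188, 2.255857467651367), (41.42678451538086, 85.44894409179688), 89.20723724365234) 34.33701031082142
bar 9097 ((-84.7261962890625, 74.89938354492188), (41.75489807128906, 140.29493713378906), 89.96601104736328) 47.16106377209971
wallR 489 ((-79.83677673339844, -22.533937454223633), (4.271636486053467, 139.4765167236328), 89.54634094238281) 18.133346126061763
rod 2041 ((-79.98299407958984, 38.83734130859375), (9.42127513885498, 139.8257598876953), 89.92316436767578) 47.562468445874494
```

```bash
cat >> h.py <<'E'
S=(*from_stand(S,(.001,.0017,0))[:2],S[2])
E
python3 - <<'E'
from h import *
from workcell import telemetry
plan(telemetry.observe(),[-130,35,70])
E
```

```text
t 2.0333 stand mm [-125.2   44.   130.4] F [0.3 0.  0.7] w 0.651
turn/60deg [-0.0078  0.0022  0.0179]
shift now axes/0.4 [0.0226 0.0136 0.1507]  goal axes [0.0225 0.012  0.1509]
```

Call:
{"op": "send_rows", "data": {
  "rows": [
    {"linear":[0.012,0.006,0.04],"angular":[-0.008,0.002,0.018]},
    {"linear":[0.011,0.006,0.04],"angular":[0,0,0]},
    {"linear":[0,0,0.04],"angular":[0,0,0]},
    {"linear":[0,0,0.02],"angular":[0,0,0]},
    {"linear":[0,0,0],"angular":[0,0,0]},
    {"linear":[0,0,0],"angular":[0,0,0]}
  ],
  "fingers": 0.72
}}

```text
t: 2.53
tcp_pos: [0.4592, -0.3142, 0.0793]
tcp_rot: [0.002, -0.511, 0.859, -0.007]
wrist_force: [-0.1, 0.9, -0.5]
gripper_width: 0.724
```

Run:
```python
from h import *
from workcell import telemetry
plan(telemetry.observe(),[-130,35,50])
```

```text
t 2.5333 stand mm [-123.9   31.3   79.3] F [-0.1  0.9 -0.5] w 0.724
turn/60deg [-0.0138 -0.0042 -0.0056]
shift now axes/0.4 [-0.0094  0.0164  0.0731]  goal axes [-0.0091  0.0153  0.0733]
```

Call:
{"op": "send_rows", "data": {
  "rows": [
    {"linear":[-0.005,0.008,0.02],"angular":[-0.014,-0.004,-0.006]},
    {"linear":[-0.004,0.008,0.02],"angular":[0,0,0]},
    {"linear":[0,0,0.01],"angular":[0,0,0]},
    {"linear":[0,0,0],"angular":[0,0,0]}
  ]
}}

```text
t: 2.87
tcp_pos: [0.4568, -0.3091, 0.0608]
tcp_rot: [0.001, -0.514, 0.858, -0.002]
wrist_force: [-0.8, -0.4, -0.3]
gripper_width: 0.72
```

Run:
```python
from h import *
from workcell import telemetry
plan(telemetry.observe(),[-130,35,40])
```

```text
t 2.8667 stand mm [-128.4   34.6   60.8] F [-0.8 -0.4 -0.3] w 0.72
turn/60deg [-0.0039 -0.001   0.0005]
shift now axes/0.4 [-0.001   0.0041  0.052 ]  goal axes [-0.0009  0.0039  0.052 ]
```

Call:
{"op": "send_rows", "data": {
  "rows": [
    {"linear":[-0.001,0.004,0.02],"angular":[-0.004,-0.001,0]},
    {"linear":[0,0,0.02],"angular":[0,0,0]},
    {"linear":[0,0,0.02],"angular":[0,0,0]},
    {"linear":[0,0,0.02],"angular":[0,0,0]},
    {"linear":[0,0,0],"angular":[0,0,0]}
  ]
}}

```text
t: 3.28
tcp_pos: [0.4563, -0.31, 0.0277]
tcp_rot: [-0.0, -0.514, 0.858, -0.003]
wrist_force: [-0.8, -0.2, 3.2]
gripper_width: 0.721
```

Run:
```python
from h import *
from workcell import telemetry
plan(telemetry.observe(),[-130,35,12])
```

```text
t 3.2833 stand mm [-128.4   33.7   27.7] F [-0.8 -0.2  3.2] w 0.721
turn/60deg [-0.0041 -0.0035  0.001 ]
shift now axes/0.4 [-0.0034  0.004   0.0392]  goal axes [-0.0033  0.0039  0.0392]
```

Call:
{"op": "send_rows", "data": {
  "rows": [
    {"linear":[-0.003,0.003,0.015],"angular":[-0.004,-0.003,0]},
    {"linear":[0,0,0.013],"angular":[0,0,0]},
    {"linear":[0,0,0.01],"angular":[0,0,0]},
    {"linear":[0,0,0.005],"angular":[0,0,0]},
    {"linear":[0,0,0],"angular":[0,0,0]}
  ]
}}

```text
t: 3.7
tcp_pos: [0.4535, -0.3154, 0.0167]
tcp_rot: [-0.005, -0.514, 0.858, -0.004]
wrist_force: [0.2, 3.5, 4.0]
gripper_width: 0.718
```

```bash
cat >> h.py <<'E'
def flap(f,verbose=1):
    """flap angle from wrist depth of the cover: line fit in stand y-z"""
    V,U=np.mgrid[0:400,0:640].astype(float); Q=to_stand(S,fish(f,U,V))*1000
    m=(f["z_map"]>0)&(Q[...,0]>8)&(Q[...,0]<38)&(Q[...,1]>-15)&(Q[...,1]<28)&(Q[...,2]>36)&(Q[...,2]<110)
    q=Q[m]; p=np.polyfit(q[:,1],q[:,2],1) if m.sum()>30 else (0,0)
    print("cover px",m.sum(),"angle",-np.arctan(p[0]).round(3),"z@y0",round(p[1],1))
    h=Q[...,2]; m=(h>28)&(h<40)&(abs(Q[...,1])<26)&(Q[...,0]>-150)&(Q[...,0]<60)&(V<290)
    n,l,s,c=cv2.connectedComponentsWithStats(m.astype(np.uint8)); i=1+s[1:,4].argmax(); q=Q[l==i]
    print("carton",s[i,4],np.round(cv2.minAreaRect(q[:,:2].astype(np.float32))[0],1),cv2.minAreaRect(q[:,:2].astype(np.float32))[1:],"x range",np.percentile(q[:,0],[.5,99.5]).round(1))
E
python3 - <<'E'
from h import *
from workcell import telemetry,eyes
plan(telemetry.observe(),[-130,35,12])
f=dict(np.load("wrist1.npz"));flap(f)
f=eyes.grab_frame("wrist"); cv2.imwrite("pics/wrist2.png",f["img"][:,:,::-1]); np.savez("wrist2.npz",**f); flap(f)
plan(telemetry.observe(),[-130,35,12])
E
```

```text
t 3.7 stand mm [-128.3   27.5   16.7] F [0.2 3.5 4. ] w 0.718
turn/60deg [-0.0017 -0.0126  0.0008]
shift now axes/0.4 [-0.0188  0.0041  0.0115]  goal axes [-0.0186  0.0041  0.0118]
cover px 2081 angle -0.001 z@y0 49.5
carton 5467 [-67.3   0.6] ((41.42678451538086, 85.44894409179688), 89.20723724365234) x range [-108.9  -25.2]
cover px 0 angle -0.0 z@y0 0
carton 17557 [-67.2   0.4] ((40.48845291137695, 85.2990493774414), 88.75142669677734) x range [-108.8  -25.5]
t 3.75 stand mm [-128.3   27.9   16.8] F [-1.1  1.6  4.8] w 0.721
turn/60deg [-0.0019 -0.0121  0.001 ]
shift now axes/0.4 [-0.0179  0.0043  0.0118]  goal axes [-0.0177  0.0043  0.012 ]
```

View pics/wrist2.png

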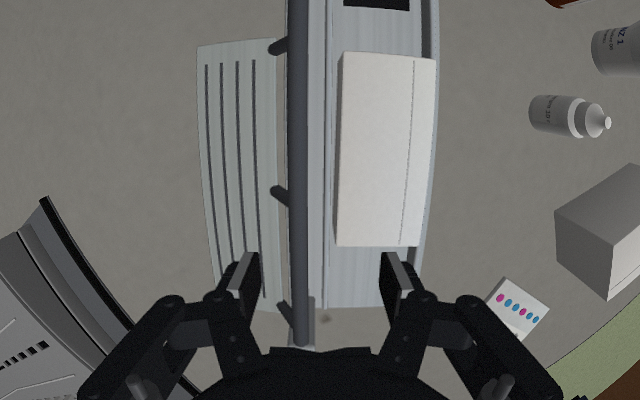

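The wrist view shows the left finger on the bar (245,280), the right one in the lane behind the carton (near end at row 245), and the cover lifted out of view. I'll correct the sideways drift and press further.

Call:
{"op": "send_rows", "data": {
  "rows": [
    {"linear":[-0.01,0.003,0.008],"angular":[-0.002,-0.012,0]},
    {"linear":[-0.008,0,0.008],"angular":[0,0,0]},
    {"linear":[-0.004,0,0.006],"angular":[0,0,0]},
    {"linear":[0,0,0.004],"angular":[0,0,0]}
  ]
}}

```text
t: 4.08
tcp_pos: [0.4565, -0.3139, 0.0147]
tcp_rot: [-0.004, -0.515, 0.857, -0.006]
wrist_force: [-3.3, 1.8, 6.6]
gripper_width: 0.722
```

```bash
cat >> h.py <<'E'
def bar(f):
    V,U=np.mgrid[0:400,0:640].astype(float); Q=to_stand(S,fish(f,U,V))*1000
    x0=to_stand(S,TC)[0]*1000+22 if TC is not None else -105
    m=(f["z_map"]>0)&(Q[...,0]>x0)&(Q[...,0]<-20)&(Q[...,1]>46)&(Q[...,1]<96)&(Q[...,2]>8)&(Q[...,2]<65)
    q=Q[m]
    for _ in range(4):
        p=np.polyfit(q[:,1],q[:,2],1); q=q[abs(np.polyval(p,q[:,1])-q[:,2])<4]
    print("bar px",m.sum(),"flap angle",(np.deg2rad(31)-np.arctan(p[0])).round(3),"y",np.percentile(q[:,1],[1,99]).round(1),"z mid",np.median(q[:,2]).round(1))
TC=None
def look(nm,goal):
    global TC
    from workcell import telemetry,eyes
    f=eyes.grab_frame("wrist"); np.savez(nm+".npz",**f); cv2.imwrite(f"pics/{nm}.png",f["img"][:,:,::-1])
    s=telemetry.observe(); TC=s["tcp_pos"]; plan(s,goal); bar(f); flap(f)
E
python3 - <<'E'
from h import *
import h
for n in("wrist1","wrist2"): bar(dict(np.load(n+".npz")))
look("wrist3",[-130,35,12])
E
```

```text
bar px 5994 flap angle 0.006 y [58.6 93. ] z mid 47.4
bar px 13872 flap angle 0.715 y [47.4 86.1] z mid 21.2
t 4.1333 stand mm [-126.4   30.4   14.6] F [-3.6 -0.6  7.6] w 0.721
turn/60deg [-0.0066 -0.012   0.0017]
shift now axes/0.4 [-0.0117  0.0089  0.0062]  goal axes [-0.0116  0.0089  0.0064]
bar px 13741 flap angle 0.761 y [46.5 84.7] z mid 19.9
cover px 0 angle -0.0 z@y0 0
carton 17759 [-67.2   0.5] ((40.54335403442383, 85.06256866455078), 88.5020980834961) x range [-108.7  -25.5]
```

Flap is at 0.76. Pushing slowly in stages now, with a slight downward bias.

Call:
{"op": "send_rows", "data": {
  "rows": [
    {"linear":[-0.003,-0.012,0.003],"angular":[-0.004,-0.008,0]},
    {"linear":[-0.003,-0.012,0.003],"angular":[0,0,0]},
    {"linear":[-0.003,-0.012,0.003],"angular":[0,0,0]},
    {"linear":[-0.002,-0.012,0.003],"angular":[0,0,0]},
    {"linear":[-0.002,-0.012,0.003],"angular":[0,0,0]},
    {"linear":[-0.002,-0.006,0.003],"angular":[0,0,0]}
  ]
}}

```text
t: 4.63
tcp_pos: [0.4753, -0.3179, 0.0105]
tcp_rot: [-0.007, -0.515, 0.857, 0.007]
wrist_force: [-6.5, 1.2, 10.4]
gripper_width: 0.719
```

Run:
```python
from h import *
look("wrist4",[-54,33,13])
```

```text
t 4.6833 stand mm [-107.9   35.7   10.4] F [-5.8  0.7  8.5] w 0.723
turn/60deg [ 0.0178 -0.005   0.0027]
shift now axes/0.4 [ 0.0072 -0.1346 -0.009 ]  goal axes [ 0.0067 -0.1348 -0.0066]
bar px 10474 flap angle 0.84 y [46.3 82.2] z mid 17.7
cover px 0 angle -0.0 z@y0 0
carton 19048 [-60.9   3. ] ((40.546180725097656, 101.78929901123047), 89.56462860107422) x range [-100.   -10.8]
```

Call:
{"op": "send_rows", "data": {
  "rows": [
    {"linear":[0.002,-0.012,0.0],"angular":[0.01,-0.003,0]},
    {"linear":[0.002,-0.012,0.0],"angular":[0.005,0,0]},
    {"linear":[0,-0.012,0.001],"angular":[0,0,0]},
    {"linear":[0,-0.012,0.001],"angular":[0,0,0]},
    {"linear":[0,-0.012,0.001],"angular":[0,0,0]},
    {"linear":[0,-0.012,0.001],"angular":[0,0,0]},
    {"linear":[0,-0.006,0.001],"angular":[0,0,0]}
  ]
}}

```text
t: 5.27
tcp_pos: [0.4911, -0.3252, 0.0083]
tcp_rot: [-0.009, -0.515, 0.857, 0.018]
wrist_force: [-6.8, 2.9, 9.3]
gripper_width: 0.723
```

Run:
```python
from h import *
look("wrist5",[-54,33,12])
```

```text
t 5.3167 stand mm [-90.4  36.7   8.3] F [-5.6  2.4  6.5] w 0.719
turn/60deg [0.0374 0.0031 0.0038]
shift now axes/0.4 [ 0.0096 -0.0906 -0.0128]  goal axes [ 0.0093 -0.0911 -0.0092]
bar px 7222 flap angle 0.879 y [46.3 80.9] z mid 16.5
cover px 5422 angle 0.872 z@y0 95.7
carton 18283 [-44.8   2.8] ((40.59499740600586, 93.64375305175781), 89.60466003417969) x range [-81.7   1.1]
```

View pics/wrist5.png

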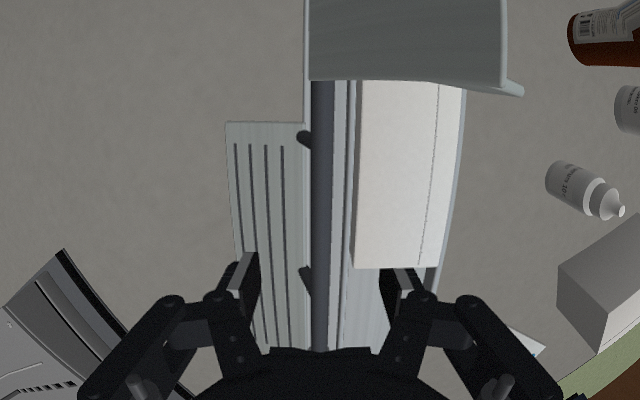

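The carton now runs under the lifted cover (edge at row 85) and is pushed at its near end (row 265). The flap reads 0.88. I'll continue with the tilt corrected and less press.

Call:
{"op": "send_rows", "data": {
  "rows": [
    {"linear":[0.002,-0.015,-0.003],"angular":[0.02,0,0]},
    {"linear":[0.002,-0.015,-0.002],"angular":[0.015,0,0]},
    {"linear":[0.002,-0.015,-0.001],"angular":[0.01,0,0]},
    {"linear":[0.001,-0.015,0],"angular":[0.008,0,0]},
    {"linear":[0,-0.015,0],"angular":[0.006,0,0]},
    {"linear":[0,-0.008,0.0],"angular":[0.006,0,0]}
  ]
}}

```text
t: 5.82
tcp_pos: [0.5157, -0.3383, 0.0088]
tcp_rot: [0.007, -0.516, 0.857, -0.004]
wrist_force: [-4.3, 3.0, 4.8]
gripper_width: 0.721
```

Run:
```python
from h import *
look("wrist6",[-54,33,12])
```

```text
t 5.8667 stand mm [-62.4  36.7   8.8] F [-4.   2.   4.1] w 0.719
turn/60deg [-0.0136  0.0084  0.0047]
shift now axes/0.4 [ 0.0094 -0.0212 -0.0078]  goal axes [ 0.0093 -0.0211 -0.008 ]
bar px 2822 flap angle 0.863 y [46.4 81.4] z mid 16.8
cover px 17058 angle 0.856 z@y0 94.2
carton 8559 [-35.7   2.8] ((40.34601974487305, 59.284297943115234), 89.41798400878906) x range [-58.6  -7.1]
```

Call:
{"op": "send_rows", "data": {
  "rows": [
    {"linear":[0.003,-0.011,-0.001],"angular":[-0.004,0.004,0.002]},
    {"linear":[0.003,-0.01,0],"angular":[0,0.002,0]},
    {"linear":[0.002,-0.009,0],"angular":[0,0,0]},
    {"linear":[0,-0.009,0],"angular":[0.004,0,0]}
  ]
}}

```text
t: 6.2
tcp_pos: [0.5219, -0.3431, 0.009]
tcp_rot: [0.0, -0.514, 0.858, 0.006]
wrist_force: [-14.6, 7.9, 14.6]
gripper_width: 0.724
```

Run:
```python
from h import *
look("wrist7",[-54,33,12])
```

```text
t 6.25 stand mm [-55.   35.4   9. ] F [-13.2   9.1  12.8] w 0.719
turn/60deg [0.0088 0.006  0.0009]
shift now axes/0.4 [ 0.0061 -0.0024 -0.0076]  goal axes [ 0.0061 -0.0024 -0.0076]
bar px 1710 flap angle 0.873 y [46.2 81.1] z mid 16.6
cover px 17703 angle 0.864 z@y0 94.9
carton 5330 [-33.3   1.8] ((47.022342681884766, 40.108219146728516), 0.16330724954605103) x range [-52.3 -11.3]
```

Call:
{"op": "send_rows", "data": {
  "rows": [
    {"linear":[0.002,-0.01,0],"angular":[0.004,0.003,0]},
    {"linear":[0.001,-0.01,0],"angular":[0.004,0.003,0]},
    {"linear":[0,-0.01,0],"angular":[0.004,0,0]}
  ]
}}

```text
t: 6.5
tcp_pos: [0.5217, -0.343, 0.009]
tcp_rot: [-0.006, -0.513, 0.858, 0.013]
wrist_force: [-13.3, 8.2, 13.6]
gripper_width: 0.719
```

Run:
```python
from h import *
look("wrist8",[-54,33,12])
for n in("wrist5","wrist7","wrist8"):
    f=dict(np.load(n+".npz")); V,U=np.mgrid[0:400,0:640].astype(float); Q=to_stand(S,fish(f,U,V))*1000
    for a,b in((-15,-10),(0,6),(6,16)):
        m=(Q[...,1]>a)&(Q[...,1]<b)&(Q[...,2]>31)&(Q[...,2]<38)&(f["img"].min(-1)>150); print(n,a,m.sum(),np.percentile(Q[m][:,0],[0,1,5]).round(1))
```

```text
t 6.55 stand mm [-55.2  35.4   9. ] F [-13.3   8.9  12.4] w 0.721
turn/60deg [ 0.0269  0.0028 -0.0024]
shift now axes/0.4 [ 0.006  -0.0028 -0.0075]  goal axes [ 0.0061 -0.003  -0.0074]
bar px 1726 flap angle 0.874 y [46.4 81.1] z mid 16.5
cover px 18278 angle 0.866 z@y0 95.0
carton 4926 [-36.9   6. ] ((47.667694091796875, 38.780765533447266), 69.07746887207031) x range [-52.2 -12.3]
wrist5 -15 1989 [-77.4 -75.8 -71.6]
wrist5 0 2689 [-77.2 -75.4 -71.1]
wrist5 6 4655 [-76.9 -75.2 -71.1]
wrist7 -15 445 [-42.8 -42.  -40.9]
wrist7 0 730 [-42.  -41.4 -40.2]
wrist7 6 1435 [-42.8 -41.9 -40.4]
wrist8 -15 383 [-42.6 -41.9 -40.9]
wrist8 0 689 [-42.7 -41.9 -40.7]
wrist8 6 1346 [-42.4 -41.8 -40.5]
```

View pics/wrist8.png

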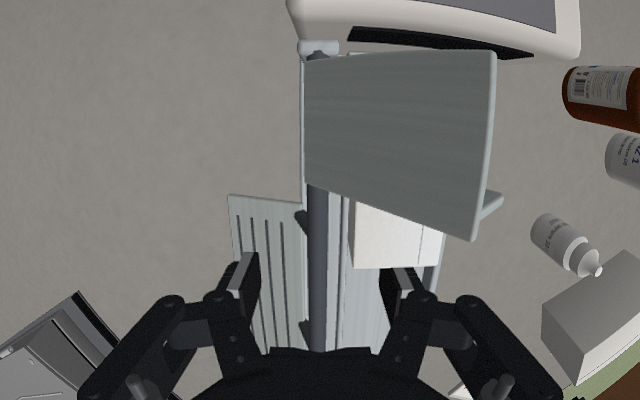

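The carton's near end reads -42.5 mm and no longer moves under a push of about 16 N, so it is against the stop. The view shows it under the lifted cover. Next I back off the carton a little with the bar still down, then lift gently.

Call:
{"op": "send_rows", "data": {
  "rows": [
    {"linear":[0,0.006,0],"angular":[0.01,0,0]},
    {"linear":[0,0.008,0],"angular":[0.005,0,0]},
    {"linear":[0,0.008,0],"angular":[0,0,0]},
    {"linear":[0,0.006,0],"angular":[0,0,0]}
  ]
}}

```text
t: 6.88
tcp_pos: [0.5193, -0.3404, 0.0125]
tcp_rot: [0.004, -0.512, 0.859, -0.002]
wrist_force: [2.9, 1.0, 3.5]
gripper_width: 0.719
```

Run:
```python
from h import *
look("wrist9",[-62,35,60])
f=dict(np.load("wrist9.npz")); V,U=np.mgrid[0:400,0:640].astype(float); Q=to_stand(S,fish(f,U,V))*1000
m=(Q[...,1]>0)&(Q[...,1]<16)&(Q[...,2]>31)&(Q[...,2]<38)&(f["img"].min(-1)>150); print(np.percentile(Q[m][:,0],[0,1,5]).round(1))
```

```text
t 6.9333 stand mm [-58.8  36.5  12.7] F [3.2 1.2 3. ] w 0.721
turn/60deg [-0.0076  0.0045 -0.0035]
shift now axes/0.4 [ 0.0033  0.007  -0.1184]  goal axes [ 0.0039  0.008  -0.1183]
bar px 2453 flap angle 0.775 y [46.4 84.1] z mid 19.4
cover px 15921 angle 0.767 z@y0 86.5
carton 6055 [-24.8   1.9] ((40.437618255615234, 35.93400192260742), 89.7016372680664) x range [-41.8  -7.7]
[-42.7 -41.5 -40.1]
```

Call:
{"op": "send_rows", "data": {
  "rows": [
    {"linear":[0,0.004,-0.007],"angular":[0,0,0]},
    {"linear":[0,0.003,-0.008],"angular":[0,0,0]},
    {"linear":[0,0,-0.008],"angular":[0,0,0]},
    {"linear":[0,0,-0.008],"angular":[0,0,0]},
    {"linear":[0,0,-0.008],"angular":[0,0,0]},
    {"linear":[0,0,-0.01],"angular":[0,0,0]},
    {"linear":[0,0,-0.015],"angular":[0,0,0]},
    {"linear":[0,0,-0.02],"angular":[0,0,0]},
    {"linear":[0,0,-0.03],"angular":[0,0,0]},
    {"linear":[0,0,-0.03],"angular":[0,0,0]}
  ]
}}

```text
t: 7.77
tcp_pos: [0.5098, -0.338, 0.0675]
tcp_rot: [-0.002, -0.512, 0.859, 0.005]
wrist_force: [0.2, -0.2, -1.0]
gripper_width: 0.718
```

Call:
{"op": "send_rows", "data": {
  "rows": [
    {"linear":[0,0,-0.06],"angular":[0,0,0]},
    {"linear":[0,0,-0.06],"angular":[0,0,0]},
    {"linear":[0,0.03,-0.06],"angular":[0,0,0]},
    {"linear":[0,0.06,-0.03],"angular":[0,0,0]},
    {"linear":[0,0.06,0],"angular":[0,0,0]},
    {"linear":[0,0.03,0],"angular":[0,0,0]},
    {"linear":[0,0,0],"angular":[0,0,0]}
  ]
}}

```text
t: 8.35
tcp_pos: [0.4476, -0.306, 0.1698]
tcp_rot: [0.0, -0.512, 0.859, -0.003]
wrist_force: [0.7, -0.5, 0.5]
gripper_width: 0.717
```

Run:
```python
from h import *
from workcell import eyes
look("wrist10",[-62,35,60])
f=dict(np.load("wrist10.npz")); V,U=np.mgrid[0:400,0:640].astype(float); Q=to_stand(S,fish(f,U,V))*1000
m=(abs(Q[...,1])<16)&(Q[...,2]>31)&(Q[...,2]<38)&(f["img"].min(-1)>150)&(Q[...,0]<0)&(Q[...,0]>-120); print(np.percentile(Q[m][:,0],[0,1,5]).round(1))
a=cv2.resize(eyes.grab_frame("scene")["img"][130:290,190:410,::-1],None,fx=1.8,fy=1.8)
b=f["img"][0:300,200:600,::-1]
cv2.imwrite("pics/fin.png",np.hstack([cv2.copyMakeBorder(a,0,12,0,0,0)[:300],b]))
```

```text
t 8.4 stand mm [-137.   33.  170.] F [0.1 0.3 0.7] w 0.724
turn/60deg [-0.0071 -0.0031 -0.0032]
shift now axes/0.4 [-0.0065 -0.1854  0.2763]  goal axes [-0.005  -0.1875  0.275 ]
bar px 4477 flap angle 0.458 y [52.7 91.9] z mid 29.5
cover px 1559 angle 0.455 z@y0 67.9
carton 2266 [-17.6   1.5] ((40.698036193847656, 49.66560745239258), 89.99807739257812) x range [-42.4   5.9]
[-42.5 -42.1 -40.5]
```

View pics/fin.png

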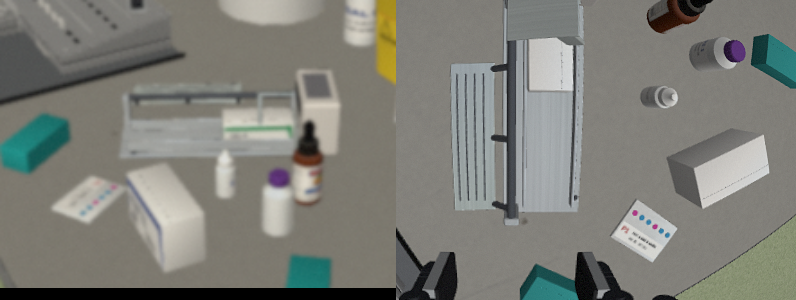

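The flap rests on the carton at 0.46 rad, the near end is still at -42.5 mm, the bystanders are in place and the robot is clear.

```bash
python3 -c "
from workcell import manip; print(manip.job_done())"
```

```text
the job is handed in; nothing more can be done
None
```

The carton stands against the end stop with the flap resting on it. I handed the job in at about 8.4 s on the robot's clock, with the arm clear of everything.

- **Press and push:** The left fingertip pressed the bar down, and the flap read 0.76 to 0.88 rad at every check during the push. The right fingertip pushed the carton along the lane until it stopped moving under about 16 N.
- **Release:** I backed off about 4 mm with the bar still down, then let the bar rise slowly.
- **Last checks:** The flap reads about 0.46 rad, within the range given for resting on the carton. The carton's near end is at x = -42.5 mm, so its centre is at about 0. The wrist force is near zero, and the bystanders look undisturbed in the last pictures.
- **Deviations:** While pressing, the tool drifted about 6 mm sideways and tilted about 2°. I corrected both along the way. No final check failed.

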